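# Set a screw cap for the annealing oven

### The arm

A 7-joint arm with a two-finger parallel gripper is mounted at the origin on the work surface. World frame = base frame: x ahead of the robot, y to its left, z up, the work surface at z = 0. Lengths are in m, angles in rad, forces in N, time in s.
With the tool pointing down it reaches from about 0.4 to 0.9 m from the base axis. Payload 5.5 kg.
Tool frame: the origin (TCP) lies between the finger pads, 19 mm behind the fingertips; this is the grasp point; y points along the fingers, z is the direction in which the jaws open and shut, and the axes are right-handed (so a half turn about y gives the same grasp; the last joint's range is limited). The gripper opens to 85 mm and grips with 20 to 120 N. Pads are 22 mm wide; open, the fingers measure 114 mm over their backs; the gripper's body (76 mm by 85 mm) begins 54 mm behind the grasp point. The pads swing forward as they close: fully open they stand 13 mm farther back than shut.
Start: joints at [1.397, 0.501, -0.427, 1.55, 0.221, 1.138, -0.21], TCP at [0.275, -0.589, 0.25] pointing down, gripper open.
Joint ranges: [-2.88, 2.88], [-0.31, 2.03], [-1.54, 1.56], [0.2, 2.42], [-1.41, 4.55], [0.19, 2.02], [-2.57, 2.57]. Speed limits (rad/s): [2.57, 2.57, 3.14, 3.14, 3.14, 3.14, 3.14].

### API

Orientations are given as a rotation vector (axis times angle).
In Python, from rig import env, effector, vision, finish_job gives the robot as it stands. The module is installed in compiled form; this text tells all that it offers. Calls block until the motion is done:
- env.goto(position, orientation): joint-space move of the TCP to a pose.
- env.move_linear(position, rot=None, velocity=0.15, guard=None): straight line of the TCP; rot=None keeps the orientation; velocity is the mean speed in m/s. With guard (N) it stops when the force on the tool has changed by that much, and returns True; else False.
- env.move_j(angles): joint-space move.
- effector.command_gripper(opening, grip_force=None): finger opening in m; grip_force is the grip in N (None keeps the last); returns when the fingers have stopped.
- env.hold(seconds).
- env.solve_ik(position, orientation): joint angles nearest the present ones, or None.
- vision.get_image(name): name is "side" or "top"; returns a dict with "img" (400x640x3 uint8, blue, green, red), "mtx" (3x3 intrinsics, pixels), "rvec" (rotation vector, rad) and "tvec" (3), from world to camera coordinates, as OpenCV has them. Camera axes: x right, y down, z forward; pixel columns grow to the right and rows downward; lengths in m; the calibration is good to about 2 mm. A picture is of the moment at which its call begins. There is no depth.
A pose or a line that the arm cannot do raises env.PlanningError and nothing moves.
- finish_job(): hands the job in, once; it reports no verdict.
Trained networks look in a picture, given as the dict that the camera call returned (one of the last four; its "shot" number tells which), for a name from the list of things; names that differ only in an ending like _2 or _b are one class to them, and where a whole thing is asked for, a point or a joint stands for the part that bears it (a point fixed in the world has none). Each returns a list of dicts, best first, with "p" (0 to 1); they miss things now and then, are a little off and sometimes report something else, mostly with a low value. They report only what shows in the picture. A call takes as long as a camera call. They do not tell look-alikes from the thing itself.
- vision.look_for(picture, name): "bbox" ([left, top, right, bottom] in pixels, round what is visible of it).
- vision.mark_of(picture, name): "at" ([row, column] in pixels: a listed point, or the origin of a listed thing).
Readings, each from a call of its own:
- env.read_time(): time.
- env.read_joints(): joint angles.
- env.read_dq(): joint speeds.
- env.read_joint_torque(): joint torques, N m.
- env.read_tcp_pos(): TCP position.
- env.read_eef_rot(): TCP orientation.
- env.read_contact_force(): force on the tool from outside, world axes, zero at the start.
- env.read_moment(): the same for the moment, N m.
- env.read_finger_gap(): finger opening in m.
Only numpy, scipy, OpenCV 4.12 (cv2) and the standard library are available. Lean on these libraries where they do the work, as an engineer would, in place of code of your own. Each camera call takes 0.05 s, during which the arm holds its last target.

### The job

Stand the clear canister in the aluminium nest with its square foot fully down in the pocket, then screw its blue cap on until it bottoms out and back it off a quarter turn, so that the canister can breathe in the annealing oven. Finish holding the cap: keep it gripped and still at the quarter turn so that a line can be scribed across cap and tube, and do not let go. Leave the tape, the tube cluster, the spare cap and the scriber where they are.

Things in the scene. Friction and masses are not known exactly. Their poses are not given: they have to be found in the camera images.
- canister: Loose clear acrylic canister, 0.2 to 0.3 kg with its cap, standing on the bench; carry it by cap or tube. Origin: centre of its underside, z up. Black square foot 64 x 64 mm, 14 mm thick, sides along x and y (any quarter turn fits the nest); clear round tube 50 mm in diameter from z 14 to 84 mm; on it a white threaded neck, 43 mm wide, almost wholly inside the cap.
- cap: Blue knurled screw cap, 57 mm in diameter, 30 mm tall, already started on the neck's thread. Origin: centre of its underside, on the canister's axis; white index line on top from centre to rim along its x. Clockwise from above screws it down, 4 mm a turn, taking about 0.1 N m; then it stops hard, underside on the tube's end, 84 mm above the canister's underside. It never turns by itself.
- cap_grip (a point): Point on the cap's axis 20 mm above its underside and 10 mm below its top: with the TCP here the fingertips stay on the cap and clear of the tube.
- cap_turn (a joint): Turn of the cap on the canister, rad: 0 = bottomed out (stop), grows as it is unscrewed (anticlockwise from above); it starts between about 2.2 and 3.6; 1.57 is a quarter turn off the bottom.
- nest: Aluminium block 110 x 110 x 20 mm, fixed to the bench, with a square pocket in its top for the canister's foot: 67 x 67 mm (1.5 mm play each side), 12 mm deep, mouth chamfered by 2 mm, sides along the block's x and y. Origin: centre of the block's underside, z up. Seated, the foot cannot turn (3 degrees of play).
- nest_floor (a point): Centre of the nest's pocket floor, 8 mm above the bench: the centre of the canister's underside comes here when it is seated.
- tape: Bystander, loose: roll of yellow tape lying flat, 92 mm in diameter, 24 mm tall, origin at the centre of its underside.
- cluster: Bystander, loose: three clear acrylic tubes bonded side by side, standing, each 50 mm in diameter and 100 mm tall, about 108 mm across in all, origin at the centre of its underside.
- spare_cap: Bystander, loose: grey knurled cap 45 mm in diameter, 26 mm tall, origin at the centre of its underside.
- scriber: Bystander, loose: scribing tool with a red handle, 160 mm long, lying along its own x.
Things that resemble listed ones, but are neither listed nor needed, are in the scene too. Of the things that look like the nest, take the one that is nearest to the robot's base at the start.

How it is judged:
By the outcome, as a careful person would: the job done as asked, in the order asked, and still so for the second after the job is handed in, while the arm keeps its last pose, push and grip.
It also fails if it takes over 64 s, if anything falls off the work surface, if the arm or the gripper's body presses on something with over 40 N, if the wrist force passes 120 N, or if a joint passes its speed limit or range.

## Working session

There is one attempt and no reset: what is moved stays moved. The work goes in short steps, each a Python script; the robot and the scene stay as the last script left them, time stands still between calls to the robot, and variables do not carry over. Pictures are saved under pics/ and viewed, and the job is handed in when it is done.

```bash
ls; mkdir -p pics; python3 - <<'E'
from rig import env, vision
import cv2
for n in ("top","side"):
    p=vision.get_image(n); cv2.imwrite(f"pics/{n}0.png",p["img"])
    print(n,p["mtx"].tolist(),p["rvec"],p["tvec"])
    for t in ("canister","cap","cap_grip","nest","nest_floor","tape","cluster","spare_cap","scriber"):
        print(t,[(d["p"],d["at"]) for d in vision.mark_of(p,t)], [(d["p"],d["bbox"]) for d in vision.look_for(p,t)] if t!="nest_floor" else '')
print(env.read_time(),env.read_eef_rot(),env.read_joints())
E
```

```text
pics
top [[489.11799118197246, 0.0, 322.2867366986577], [0.0, 489.11799118197246, 209.56788689427142], [0.0, 0.0, 1.0]] [ 2.11886172 -2.18267433  0.10966167] [0.0267505  0.6422191  1.28236513]
canister [(0.65, [230.2, 274.7])] [(0.63, [261.5, 215.2, 295.5, 248.2])]
cap [(0.86, [230.5, 276.4]), (0.28, [178.0, 363.8])] [(0.9, [263.2, 217.5, 287.3, 241.6])]
cap_grip [(0.7, [228.6, 275.5])] [(0.86, [267.6, 217.7, 285.4, 240.4])]
nest [(0.63, [160.8, 413.0]), (0.57, [234.8, 392.8])] [(0.89, [369.5, 215.8, 411.7, 259.6]), (0.67, [391.1, 135.0, 439.2, 189.8])]
nest_floor [(0.72, [160.5, 417.2]), (0.59, [240.2, 389.3])] 
tape [] [(0.61, [151.4, 235.7, 186.4, 271.5])]
cluster [(0.66, [210.0, 496.1])] [(0.63, [483.3, 190.9, 535.7, 229.7]), (0.4, [285.3, 167.9, 302.5, 187.0])]
spare_cap [(0.72, [178.7, 290.4])] [(0.49, [285.7, 171.4, 303.0, 188.4])]
scriber [(0.7, [177.5, 363.5])] [(0.58, [360.6, 148.6, 373.3, 174.0])]
side [[493.29492710823536, 0.0, 316.91469377561407], [0.0, 493.29492710823536, 200.61238703509179], [0.0, 0.0, 1.0]] [ 0.74723372 -2.45492287  1.2935458 ] [0.53266069 0.26001602 
[... 246 characters left out ...]
, 370.9]), (0.62, [172.4, 323.2])] [(0.84, [302.3, 155.0, 350.4, 180.9]), (0.8, [345.1, 180.8, 397.7, 220.6])]
nest_floor [(0.91, [197.9, 368.6]), (0.89, [169.8, 324.6])] 
tape [(0.73, [333.1, 246.8])] [(0.84, [222.2, 309.9, 263.2, 351.1]), (0.23, [294.0, 210.3, 317.0, 230.4]), (0.2, [292.5, 209.6, 321.6, 256.6])]
cluster [(0.93, [154.1, 398.2])] [(0.72, [381.2, 121.1, 408.9, 160.7])]
spare_cap [(0.65, [219.9, 276.6])] [(0.54, [266.6, 210.8, 283.3, 227.2]), (0.27, [344.9, 182.4, 396.7, 213.7])]
scriber [(0.57, [190.1, 310.6])] [(0.49, [266.2, 213.6, 282.5, 230.3])]
1.8 [-0.43932066  1.97962092 -1.97968126] [ 1.39720963  0.50087653 -0.42701581  1.55040302  0.22078237  1.13829192
 -0.21030389]
```

View pictures.

View pics/top0.png

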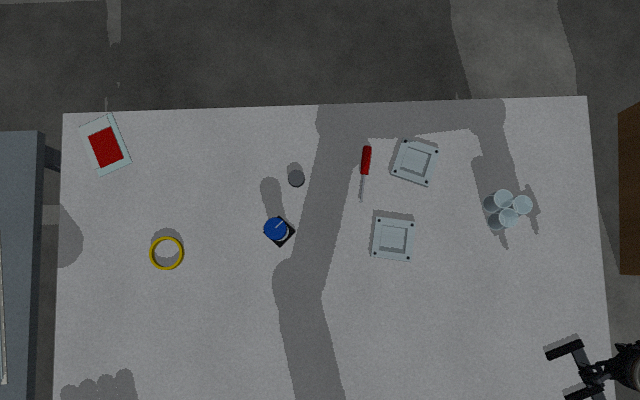

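View pics/side0.png

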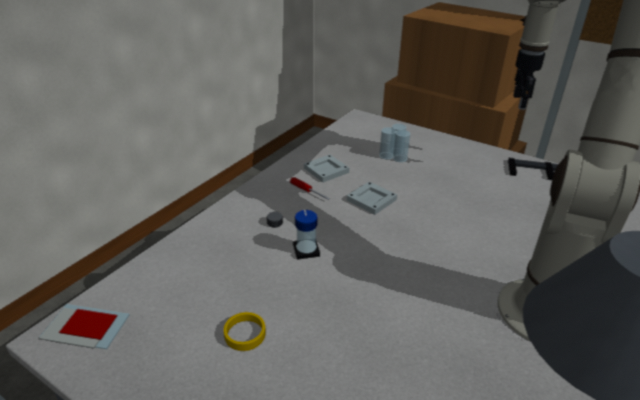

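```bash
cat > h.py <<'E'
import numpy as np, cv2
from scipy.spatial.transform import Rotation as R
K={'top':np.array([[489.118,0,322.2867],[0,489.118,209.5679],[0,0,1]]),'side':np.array([[493.29493,0,316.9147],[0,493.29493,200.6124],[0,0,1]])}
E={'top':([2.11886172,-2.18267433,0.10966167],[0.0267505,0.6422191,1.28236513]),'side':([0.74723372,-2.45492287,1.2935458],[0.53266069,0.26001602,1.14648872])}
def cam(n):
    r,t=E[n]; return cv2.Rodrigues(np.array(r))[0],np.array(t)
def proj(n,P):
    return cv2.projectPoints(np.atleast_2d(np.array(P,float)),np.array(E[n][0]),np.array(E[n][1]),K[n],None)[0][:,0]
def ray(n,u,v):
    Rm,t=cam(n); c=-Rm.T@t; d=Rm.T@np.linalg.inv(K[n])@[u,v,1]; return c,d
def atz(n,u,v,z):
    c,d=ray(n,u,v); return c+d*(z-c[2])/d[2]
def tri(a,b):
    A=[];B=[]
    for n,(u,v) in (('top',a),('side',b)):
        c,d=ray(n,u,v); d/=np.linalg.norm(d); M=np.eye(3)-np.outer(d,d); A.append(M);B.append(M@c)
    return np.linalg.lstsq(np.vstack(A),np.hstack(B),rcond=None)[0]
E
python3 - <<'E'
from h import *
for n in K: Rm,t=cam(n); print(n,-Rm.T@t, Rm)
print('capgrip',tri((275.5,228.6),(307.7,218.7)))
print('cap',tri((276.4,230.5),(305.1,225)))
print('can top z0',atz('top',274.7,230.2,0))
for u,v in ((413,160.8),(392.8,234.8)): print('nest top',atz('top',u,v,0))
for u,v in ((417.2,160.5),(389.3,240.2)): print('floor top',atz('top',u,v,.008))
for u,v in ((370.9,203.3),(323.2,172.4)): print('nest side',atz('side',u,v,0))
for u,v in ((368.6,197.9),(324.6,169.8)): print('floor side',atz('side',u,v,.008))
E
```

```text
top [ 0.48428289 -0.01386385  1.35014783] [[-0.02846756 -0.99939732 -0.01986423]
 [-0.99237357  0.03064067 -0.11939786]
 [ 0.11993455  0.01631377 -0.99264775]]
side [0.00257179 0.96097838 0.86156025] [[-0.8315233  -0.55547684  0.00380594]
 [-0.31719562  0.46918033 -0.82417034]
 [ 0.45602187 -0.68652407 -0.5663292 ]]
capgrip [0.58753801 0.12651955 0.10536726]
cap [0.58841281 0.12896924 0.0853179 ]
can top z0 [0.59389944 0.14184657 0.        ]
nest top [ 0.77723696 -0.24988979  0.        ]
nest top [ 0.57140688 -0.18394521  0.        ]
floor top [ 0.77596886 -0.26019267  0.008     ]
floor top [ 0.55639877 -0.1727154   0.008     ]
nest side [ 0.55130503 -0.16393526  0.        ]
nest side [ 0.77189791 -0.23463773  0.        ]
floor side [ 0.56610316 -0.175236    0.008     ]
floor side [ 0.77006096 -0.24027013  0.008     ]
```

```bash
python3 - <<'E'
import cv2, numpy as np
a=cv2.imread('pics/top0.png'); b=cv2.imread('pics/side0.png')
def c(i,x0,y0,w,h,W,H): return cv2.convertScaleAbs(cv2.resize(i[y0:y0+h,x0:x0+w],(W,H),interpolation=cv2.INTER_CUBIC),alpha=1.3)
o=np.vstack([np.hstack([c(a,360,205,60,60,400,300)if 0 else c(a,360,205,60,60,300,300),c(a,250,200,60,60,300,300)]),np.hstack([c(b,340,170,60,60,300,300),c(b,278,202,60,60,300,300)])])
cv2.imwrite('pics/crop0.png',o)
E
```

```text
(no output)
```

View pics/crop0.png

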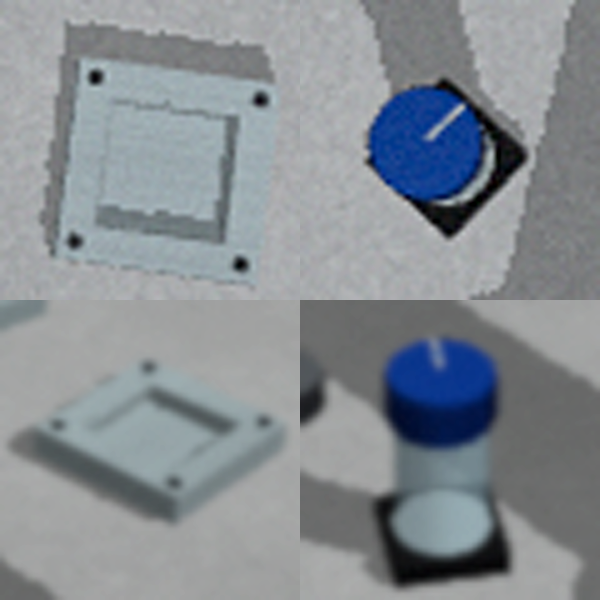

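```bash
cat > fit.py <<'E'
from h import *
from scipy.optimize import least_squares
def px(x0,y0,L,ox=0,oy=0): return [(x0+(x-ox+.5)/5-.5,y0+(y-oy+.5)/5-.5) for x,y in L]
def sq(p,h,z):
    c,s=np.cos(p[2]),np.sin(p[2]); return [(p[0]+c*a-s*b,p[1]+s*a+c*b,z) for a,b in ((h,h),(-h,h),(-h,-h),(h,-h))]
if __name__=='__main__':
    # top view: image up=+x, left=+y.  TL=(+,+), BL=(-,+), BR=(-,-), TR=(+,-)
    tc=px(360,205,[(80,58),(52,257),(255,287),(277,82)]); th=px(360,205,[(96,77),(75,241),(240,264),(261,99)])
    sh=px(340,170,[(57,425),(174,482),(264,421),(148,367)],0,300)
    sc=px(340,170,[(35,430),(177,502),(287,430),(145,357)],0,300)
    def f(p,vt=1,vs=1):
        r=[]
        if vt: r+=[proj('top',sq(p,.055,.02))-tc, proj('top',sq(p,p[3],.02))-th]
        if vs: r+=[proj('side',sq(p,p[3],.02))-sh,proj('side',sq(p,.055,.02))-sc]
        return np.concatenate(r).ravel()
    for a in ((1,0),(0,1),(1,1)):
        s=least_squares(f,[.56,-.175,0,.045],args=a,loss='soft_l1'); print('nest',s.x,np.sqrt(np.mean(f(s.x,*a)**2)))
    ft=px(250,200,[(445,80),(366,160),(450,238),(528,155)],300,0)
    t=[atz('top',u,v,.014) for u,v in ft]; print('foot corners',np.round(t,4).tolist(),np.mean(t,0))
    g=lambda p:(proj('top',sq(p,.032,.014))-ft).ravel()
    s=least_squares(g,[.59,.13,.6]); print('foot',s.x,g(s.x))
    import sys
    for n,im in (('top','pics/top0.png'),('side','pics/side0.png')):
        i=cv2.imread(im).astype(int); m=((i[...,0]>60)&(i[...,0]>2*i[...,2])&(i[...,0]>1.6*i[...,1])).astype(np.uint8)
        k,l,st,ce=cv2.connectedComponentsWithStats(m)
        for j in range(1,k):
            if st[j,4]>50: print(n,st[j],ce[j])
E
python3 fit.py
```

```text
nest [ 0.55968082 -0.18146855 -0.16761701  0.04500836] 0.2576011881083299
nest [ 0.55880758 -0.1803012  -0.16377577  0.04501177] 0.47339616224796505
nest [ 0.55948088 -0.18131867 -0.16610901  0.04502062] 0.4080590346014468
foot corners [[0.6327, 0.1288, 0.014], [0.5899, 0.173, 0.014], [0.5458, 0.1276, 0.014], [0.59, 0.084, 0.014]] [0.58960325 0.12834493 0.014     ]
foot [ 0.58961903  0.12834467 -0.77800573] [ 0.02978838 -0.78047491 -0.21328598  0.22876609 -0.13709499  0.54111006
  0.3197464  -0.00212253]
top [264 217  22  23 383] [274.59530026 228.37597911]
side [295 210  22  15 243] [305.95473251 216.88477366]
```

```bash
cat >> h.py <<'E'
# tool down: y=-Z, z(jaw dir)=(cos psi, sin psi,0)
def down(psi):
    z=np.array([np.cos(psi),np.sin(psi),0]); y=np.array([0,0,-1.]); x=np.cross(y,z)
    return R.from_matrix(np.stack([x,y,z],1)).as_rotvec()
NEST=np.array([.5595,-.1813]); NY=-.166
CAN=np.array([.5896,.1283]); CY=-.778
E
python3 - <<'E'
from h import *
from rig import env
Rm=R.from_rotvec(env.read_eef_rot()).as_matrix(); print(np.round(Rm,3), 'psi',np.arctan2(Rm[1,2],Rm[0,2]))
print(env.read_time())
for nm,P,z in (('nest',NEST,.114),('can',CAN,.20)):
    for psi in np.arange(-3.1,3.2,.4):
        q=env.solve_ik(np.r_[P,z],down(psi)); print(nm,round(psi,2),None if q is None else np.round(q,2))
print(env.read_time())
print(atz('top',274.6,228.4,.116))
E
```

```text
[[-0.906  0.     0.423]
 [-0.423 -0.    -0.906]
 [-0.    -1.     0.   ]] psi -1.1339774030312502
1.8
nest -3.1 [-0.07  0.56  0.44  1.84 -0.32  0.81 -2.57]
nest -2.7 [-0.38  0.71  0.9   1.85 -0.7   0.93 -1.86]
nest -2.3 [ 0.51  0.54 -0.32  1.82  0.22  0.82 -2.22]
nest -1.9 [ 0.57  0.56 -0.4   1.82  0.28  0.83 -1.86]
nest -1.5 [ 0.65  0.58 -0.5   1.81  0.36  0.84 -1.53]
nest -1.1 [ 0.73  0.6  -0.61  1.81  0.44  0.87 -1.19]
nest -0.7 [ 0.77  0.62 -0.67  1.81  0.49  0.88 -0.83]
nest -0.3 [ 0.81  0.64 -0.73  1.81  0.53  0.9  -0.46]
nest 0.1 [ 0.85  0.66 -0.78  1.81  0.58  0.92 -0.1 ]
nest 0.5 [ 0.88  0.68 -0.83  1.81  0.62  0.94  0.28]
nest 0.9 [ 0.91  0.7  -0.88  1.8   0.66  0.96  0.65]
nest 1.3 [ 0.94  0.73 -0.93  1.8   0.7   0.98  1.02]
nest 1.7 [ 0.96  0.75 -0.97  1.8   0.73  1.    1.39]
nest 2.1 [ 1.12  0.99 -1.31  1.8   1.03  1.23  1.6 ]
nest 2.5 [ 1.12  0.99 -1.31  1.8   1.03  1.23  2.  ]
nest 2.9 [-0.58  1.06  1.35  1.85 -1.11  1.24 -2.24]
can -3.1 [ 0.58  0.84 -1.3   1.7   0.85  1.28  2.27]
can -2.7 [-0.88  0.57  0.86  1.75 -0.5   1.05 -2.54]
can -2.3 [-0.28  0.44  0.02  1.73 -0.01  0.97 -2.55]
can -1.9 [ 0.35  0.57 -0.83  1.71  0.47  1.07 -2.54]
can -1.5 [ 0.46  0.66 -1.02  1.71  0.61  1.13 -2.24]
can -1.1 [ 0.48  0.67 -1.05  1.71  0.64  1.14 -1.86]
can -0.7 [ 0.47  0.67 -1.04  1.71  0.63  1.14 -1.45]
can -0.3 [ 0.43  0.63 -0.97  1.71  0.58  1.11 -1.01]
can 0.1 [ 0.41  0.62 -0.94  1.71  0.55  1.1  -0.6 ]
can 0.5 [ 0.4   0.61 -0.91  1.71  0.53  1.09 -0.18]
can 0.9 [ 0.38  0.59 -0.88  1.71  0.51  1.08  0.24]
can 1.3 [ 0.37  0.59 -0.86  1.71  0.5   1.08  0.65]
can 1.7 [ 0.36  0.59 -0.86  1.71  0.49  1.08  1.05]
can 2.1 [ 0.58  0.84 -1.3   1.7   0.85  1.28  1.19]
can 2.5 [ 0.58  0.84 -1.3   1.7   0.85  1.28  1.59]
can 2.9 [ 0.58  0.84 -1.3   1.7   0.85  1.28  1.99]
1.8
[0.58906182 0.12864543 0.116     ]
```

```bash
python3 - <<'E'
from h import *
from rig import env,effector,vision
psi=1.6
env.goto(np.r_[CAN,.22],down(psi)); print(env.read_time(),np.round(env.read_joints(),2),env.read_tcp_pos())
p=vision.get_image('side'); cv2.imwrite('pics/s1.png',p['img'])
p=vision.get_image('top'); cv2.imwrite('pics/t1.png',p['img'])
print(env.read_contact_force(),env.read_moment())
a=cv2.imread('pics/s1.png')[100:300,220:420]; b=cv2.imread('pics/t1.png')[130:330,180:380]
cv2.imwrite('pics/c1.png',cv2.resize(np.hstack([a,b]),(800,400),interpolation=cv2.INTER_CUBIC))
E
```

```text
4.5667 [ 0.37  0.56 -0.87  1.69  0.47  1.11  0.97] [0.59002704 0.12683842 0.21989614]
[-0.13146153 -0.96911542 -0.25353033] [-0.01669827 -0.01072637  0.02822714]
```

View pics/c1.png

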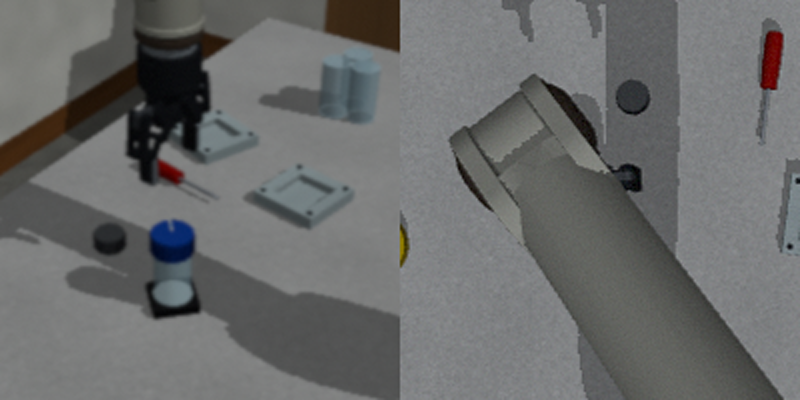

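```bash
python3 - <<'E'
from h import *
from rig import env,effector,vision
print(env.read_tcp_pos())
print(env.move_linear(np.r_[CAN,.106],velocity=.08,guard=8),env.read_tcp_pos())
if abs(env.read_tcp_pos()[2]-.106)<.004:
    effector.command_gripper(0.05,40); print('gap',env.read_finger_gap(),env.read_tcp_pos(),env.read_contact_force(),env.read_moment())
    p=vision.get_image('side'); cv2.imwrite('pics/s2.png',p['img'])
    a=p['img'][150:290,250:390]
    cv2.imwrite('pics/c2.png',cv2.resize(a,(560,560),interpolation=cv2.INTER_CUBIC))
print(env.read_time())
E
```

```text
[0.58992038 0.12719543 0.21992002]
False [0.590021   0.12842422 0.1065752 ]
gap 0.05560130929165856 [0.58983711 0.12847848 0.10659263] [-0.79239563 -0.51651604  3.57735033] [-0.09401097  0.22443581 -0.02621804]
6.6667
```

View pics/c2.png

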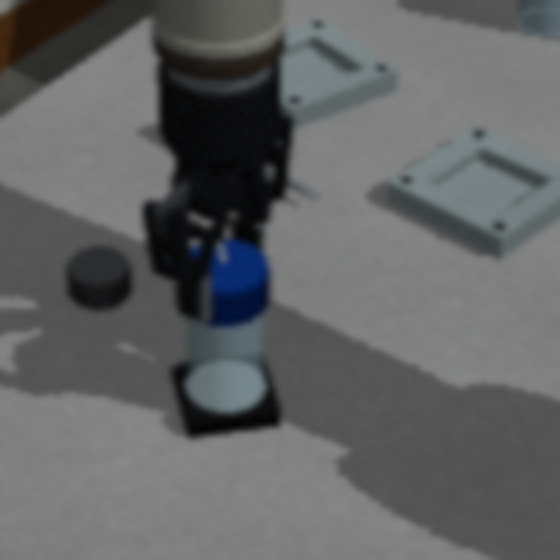

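```bash
python3 - <<'E'
from h import *
from rig import env,effector,vision
Rm=R.from_rotvec(env.read_eef_rot()).as_matrix(); print('psi',np.arctan2(Rm[1,2],Rm[0,2]))
env.move_linear(np.r_[CAN,.17],velocity=.12)
psi=1.6+NY-CY
env.move_linear(np.r_[NEST,.16],rot=down(psi),velocity=.12); env.hold(.3)
Rm=R.from_rotvec(env.read_eef_rot()).as_matrix(); print('psi',psi,np.arctan2(Rm[1,2],Rm[0,2]))
print(env.read_tcp_pos(),np.round(env.read_joints(),2),env.read_finger_gap(),env.read_contact_force(),env.read_moment())
p=vision.get_image('side'); cv2.imwrite('pics/s3.png',p['img'])
print([(d['p'],d['bbox']) for d in vision.look_for(p,'canister')])
a=p['img'][130:230,320:420]
t=vision.get_image('top'); cv2.imwrite('pics/t3.png',t['img'])
b=t['img'][190:290,340:440]
cv2.imwrite('pics/c3.png',cv2.resize(np.hstack([a,b]),(800,400),interpolation=cv2.INTER_CUBIC))
print(env.read_time())
E
```

```text
psi 1.6000958571022996
psi 2.212 2.21218670699491
[ 0.55954958 -0.181182    0.16001425] [ 0.96  0.66 -0.96  1.78  0.62  1.04  1.98] 0.05581301131943816 [ 0.52978965 -0.41776646 -2.72198654] [ 0.01014048 -0.06263554 -0.03418595]
[(0.71, [356.4, 148.7, 385.4, 191.4]), (0.41, [344.5, 187.1, 395.9, 215.0])]
10.5417
```

View pics/c3.png

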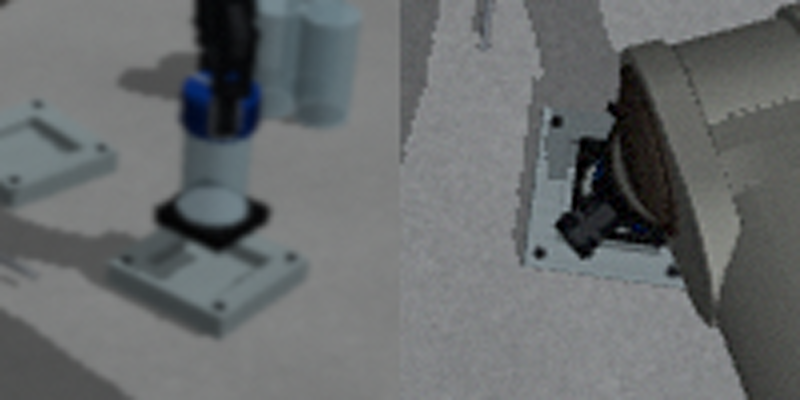

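```bash
python3 - <<'E'
from h import *
from fit import sq
a=cv2.imread('pics/s3.png')[130:230,320:420]; b=cv2.imread('pics/t3.png')[190:290,340:440]
a=cv2.resize(a,(800,800),interpolation=cv2.INTER_CUBIC)[100:700]
L=lambda z:((proj('side',sq((*NEST,NY),.032,z))-[320,130]+.5)*8-.5-[0,100])
for z,c in ((.0674,(0,255,0)),(.0534,(0,0,255))):
    cv2.polylines(a,[np.round(L(z)).astype(int)],True,c,1)
N=((proj('side',sq((*NEST,NY),.055,.02))-[320,130]+.5)*8-.5-[0,100]); cv2.polylines(a,[np.round(N).astype(int)],True,(255,255,0),1)
N=((proj('side',sq((*NEST,NY),.0355,.02))-[320,130]+.5)*8-.5-[0,100]); cv2.polylines(a,[np.round(N).astype(int)],True,(0,255,255),1)
cv2.imwrite('pics/o3.png',a)
E
```

```text
(no output)
```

View pics/o3.png

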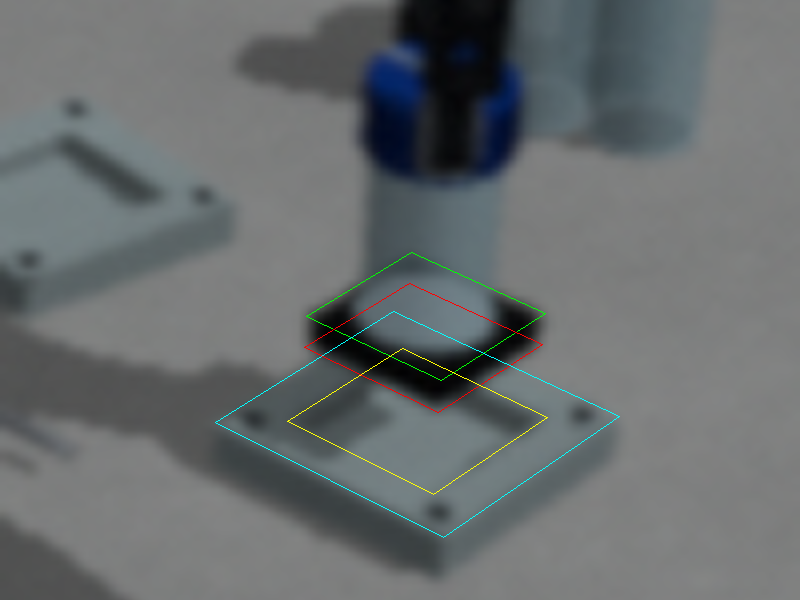

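```bash
python3 - <<'E'
from h import *
from rig import env,effector,vision
env.move_linear(np.r_[NEST,.136],velocity=.08)
r=env.move_linear(np.r_[NEST,.1135],velocity=.03,guard=10); env.hold(.2)
print(r,env.read_tcp_pos(),env.read_finger_gap(),env.read_contact_force(),env.read_moment(),env.read_time())
p=vision.get_image('side'); cv2.imwrite('pics/s4.png',p['img'])
a=cv2.resize(p['img'][130:230,320:420],(600,600),interpolation=cv2.INTER_CUBIC); cv2.imwrite('pics/c4.png',a)
E
```

```text
True [ 0.55900001 -0.18125731  0.11452252] 0.05533101321951846 [-2.42886943 -0.00883347  7.16395936] [ 0.0098187   0.31176072 -0.04179785] 11.8917
```

View pics/c4.png

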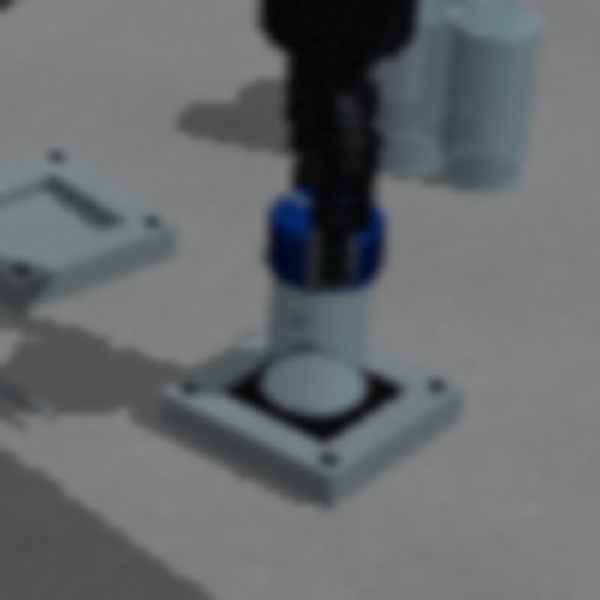

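```bash
cat > turn.py <<'E'
from h import *
from rig import env,effector,vision
PITCH=.004/(2*np.pi)
def psi_now():
    Rm=R.from_rotvec(env.read_eef_rot()).as_matrix(); return np.arctan2(Rm[1,2],Rm[0,2])
def step(psi,xyz):
    q0=env.read_joints(); q=env.solve_ik(xyz,down(psi))
    if q is None: raise RuntimeError('no ik')
    d=np.abs(np.array(q)-q0); 
    if d[:6].max()>.25 : raise RuntimeError(f'jump {d}')
    env.move_j(q)
def st(tag=''):
    F=env.read_contact_force();M=env.read_moment();t=env.read_joint_torque()[6];p=env.read_tcp_pos()
    print(tag,'t%.2f psi%.3f z%.4f'%(env.read_time(),psi_now(),p[2]),'F',np.round(F,1),'Mz%.3f tau7 %.3f gap%.4f'%(M[2],t,env.read_finger_gap())); return F,M,t
E
python3 - <<'E'
from turn import *
st('before')
effector.command_gripper(.072); st('open')
env.move_linear(np.r_[NEST,.1143],rot=down(2.212),velocity=.05); st()
effector.command_gripper(.05,60); st('closed')
p=env.read_tcp_pos()
psi=2.212
for k in range(2):
    psi-=.2; step(psi,np.r_[NEST,.1143-PITCH*(2.212-psi)]); st(k)
E
```

```text
before t11.94 psi2.212 z0.1145 F [-2.3  0.1  6.6] Mz-0.018 tau7 0.007 gap0.0560
open t12.25 psi2.212 z0.1131 F [ 0.1 -0.5  0.5] Mz0.060 tau7 -0.001 gap0.0718
 t12.50 psi2.212 z0.1143 F [-0.3  0.8  0.3] Mz-0.027 tau7 -0.001 gap0.0720
closed t12.78 psi2.212 z0.1146 F [-1.6  0.9  3.9] Mz0.025 tau7 0.013 gap0.0554
0 t13.07 psi2.016 z0.1145 F [-1.2 -0.1  3.6] Mz-0.107 tau7 -0.338 gap0.0555
1 t13.37 psi1.819 z0.1143 F [-1.1 -0.4  4.6] Mz-0.063 tau7 -0.302 gap0.0555
```

```bash
python3 - <<'E'
from turn import *
psi=1.812
def z(psi): return .1143-PITCH*(2.212-psi)
while psi>0.25:
    psi-=.2; step(psi,np.r_[NEST,z(psi)]); F,M,t=st()
    if M[2]<-.35: break
while psi>-1.75 and M[2]>-.35:
    psi-=.07; step(psi,np.r_[NEST,z(psi)]); F,M,t=st()
print('end cmd psi',psi,np.round(env.read_joints(),2))
E
```

```text
t13.66 psi1.619 z0.1142 F [-1.2 -2.3  5.7] Mz-0.049 tau7 -0.292 gap0.0556
 t13.95 psi1.419 z0.1140 F [ 0.2 -2.   5.5] Mz-0.087 tau7 -0.193 gap0.0556
 t14.23 psi1.220 z0.1139 F [ 0.7 -3.6  6.2] Mz-0.027 tau7 -0.246 gap0.0555
 t14.52 psi1.019 z0.1138 F [-0.3 -3.8  5.7] Mz-0.125 tau7 -0.193 gap0.0555
 t14.80 psi0.819 z0.1137 F [-0.6 -3.9  7.9] Mz-0.134 tau7 -0.195 gap0.0555
 t15.08 psi0.619 z0.1135 F [-1.4 -5.8  8.5] Mz-0.025 tau7 -0.195 gap0.0553
 t15.37 psi0.419 z0.1134 F [-2.8 -4.6  9.3] Mz-0.048 tau7 -0.196 gap0.0552
 t15.65 psi0.219 z0.1133 F [-3.4 -5.2 11.6] Mz-0.070 tau7 -0.196 gap0.0553
 t15.90 psi0.149 z0.1132 F [-5.4 -5.4 11.3] Mz-0.061 tau7 -0.058 gap0.0555
 t16.15 psi0.079 z0.1132 F [-4.6 -5.4 11.6] Mz-0.064 tau7 -0.058 gap0.0550
 t16.40 psi0.009 z0.1131 F [-4.4 -5.1 11.9] Mz-0.103 tau7 -0.058 gap0.0553
 t16.65 psi-0.061 z0.1131 F [-4.7 -4.4 12.1] Mz-0.062 tau7 -0.057 gap0.0550
 t16.90 psi-0.131 z0.1131 F [-6.4 -3.9 12.6] Mz-0.136 tau7 -0.055 gap0.0551
 t17.15 psi-0.201 z0.1130 F [-5.7 -5.3 13.5] Mz-0.062 tau7 -0.054 gap0.0555
 t17.40 psi-0.271 z0.1130 F [-6.2 -5.1 12.9] Mz-
[... 1060 characters left out ...]
788 tau7 -1.885 gap0.0552
 t21.15 psi-1.313 z0.1125 F [ 4.6 -2.9  3.9] Mz1.977 tau7 -2.064 gap0.0555
 t21.40 psi-1.382 z0.1127 F [ 7.6 -2.8  1. ] Mz2.137 tau7 -2.238 gap0.0554
 t21.65 psi-1.453 z0.1132 F [10.3 -2.4  2.5] Mz1.630 tau7 -1.764 gap0.0551
 t21.90 psi-1.523 z0.1138 F [ 8.5 -3.5  5.3] Mz1.624 tau7 -1.711 gap0.0547
 t22.15 psi-1.594 z0.1145 F [ 8.6 -1.5  9.1] Mz1.182 tau7 -1.320 gap0.0544
 t22.40 psi-1.666 z0.1152 F [ 9.8 -3.5 10. ] Mz0.782 tau7 -0.867 gap0.0530
 t22.65 psi-1.736 z0.1157 F [11.7 -5.5 11.6] Mz0.824 tau7 -0.946 gap0.0517
 t22.90 psi-1.809 z0.1130 F [ 2.  -2.5  6.8] Mz0.081 tau7 -0.189 gap0.0500
end cmd psi -1.818000000000001 [ 0.25  0.52  0.03  1.83 -0.02  0.79 -1.53]
```

```bash
python3 - <<'E'
from turn import *
st()
p=vision.get_image('side'); cv2.imwrite('pics/s5.png',p['img'])
t=vision.get_image('top'); cv2.imwrite('pics/t5.png',t['img'])
a=p['img'][130:230,320:420]; b=t['img'][190:290,340:440]
cv2.imwrite('pics/c5.png',cv2.resize(np.hstack([a,b]),(800,400),interpolation=cv2.INTER_CUBIC))
E
```

```text
t22.90 psi-1.809 z0.1130 F [ 2.  -2.5  6.8] Mz0.081 tau7 -0.189 gap0.0500
```

View pics/c5.png

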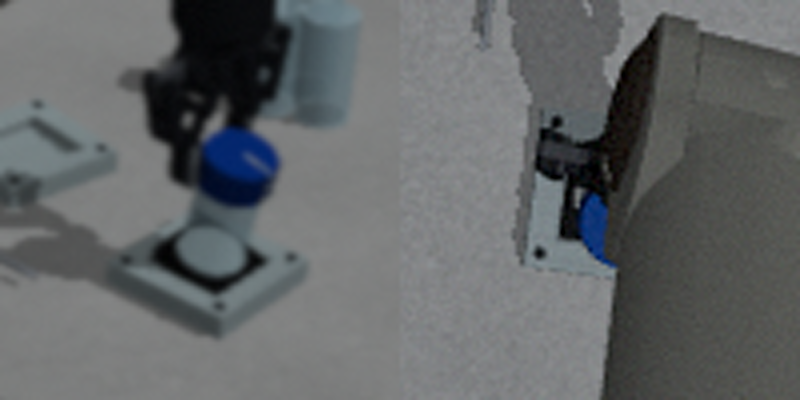

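```bash
python3 - <<'E'
from h import *
print(proj('side',[[*NEST,.122]]), atz('side',379.5,165.5,.120)-[*NEST,0])
i=cv2.imread('pics/s5.png').astype(int); m=((i[...,0]>60)&(i[...,0]>2*i[...,2])&(i[...,0]>1.6*i[...,1]))
v,u=np.nonzero(m); print(u.mean(),v.mean(),len(u))
E
```

```text
[[373.99566172 165.71760066]] [-0.01140836 -0.01337107  0.12      ]
379.48369565217394 168.4673913043478 184
```

```bash
python3 - <<'E'
from turn import *
p=env.read_tcp_pos(); print(p)
print(env.move_linear(p+np.array([.97,-.24,0])*.022,velocity=.05,guard=12)); st()
print(env.move_linear(env.read_tcp_pos()+[0,0,.1],velocity=.15,guard=15)); st()
effector.command_gripper(.085)
env.move_linear(env.read_tcp_pos()+[0.05,-.05,.04],velocity=.2)
env.hold(.1)
P=vision.get_image('side'); cv2.imwrite('pics/s6.png',P['img'])
t=vision.get_image('top'); cv2.imwrite('pics/t6.png',t['img'])
a=P['img'][130:230,320:420]; b=t['img'][190:290,340:440]
cv2.imwrite('pics/c6.png',cv2.resize(np.hstack([a,b]),(800,400),interpolation=cv2.INTER_CUBIC)); st()
E
```

```text
[ 0.56135898 -0.1819786   0.11251596]
False
 t23.63 psi-1.817 z0.1119 F [ 1.  -1.5 -0.6] Mz0.006 tau7 -0.004 gap0.0498
False
 t24.45 psi-1.818 z0.2111 F [ 0.1 -0.5 -0.5] Mz-0.045 tau7 0.001 gap0.0502
 t25.65 psi-1.817 z0.2506 F [-0.7  0.2  0.2] Mz-0.002 tau7 -0.003 gap0.0851
```

View pics/c6.png

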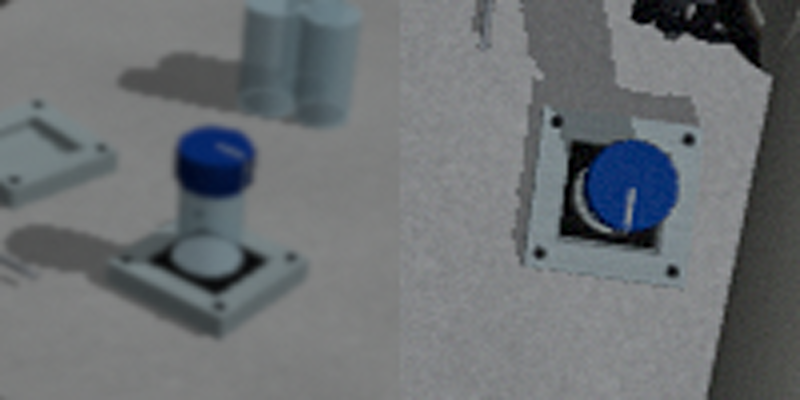

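```bash
python3 - <<'E'
from h import *
for n,f in (('side','pics/s6.png'),('top','pics/t6.png')):
    i=cv2.imread(f).astype(int); m=((i[...,0]>60)&(i[...,0]>2*i[...,2])&(i[...,0]>1.6*i[...,1])); m[:,:340]=0
    v,u=np.nonzero(m); print(n,u.mean(),v.mean(),len(u),u.min(),u.max(),v.min(),v.max())
    for z in (.122,.107): print(proj(n,[[*NEST,z]]))
a=cv2.imread('pics/s6.png')[130:230,320:420]; b=cv2.imread('pics/t6.png')[200:270,360:430]
L=[]
for n,f,x,y in (('side','pics/s6.png',325,145),('top','pics/t6.png',365,205)):
    k=cv2.resize(cv2.imread(f)[y:y+65,x:x+65],(400,400),interpolation=cv2.INTER_CUBIC); s=400/65
    from fit import sq
    def dr(P,c): cv2.polylines(k,[np.round((proj(n,P)-[x,y]+.5)*s-.5).astype(int)],True,c,1)
    th=np.linspace(0,6.28,60)
    for z in (.122,.092): dr([(NEST[0]+.0285*np.cos(t),NEST[1]+.0285*np.sin(t),z) for t in th],(0,255,0))
    dr(sq((*NEST,NY),.032,.022),(0,0,255)); dr(sq((*NEST,NY),.0355,.02),(0,255,255)); L.append(k)
cv2.imwrite('pics/o6.png',np.hstack(L))
E
```

```text
side 373.78980891719743 167.3248407643312 157 365 382 162 178
[[373.99566172 165.71760066]]
[[373.64556953 170.0811652 ]]
top 397.5639686684073 235.62402088772845 383 387 408 225 247
[[397.96108324 236.25663172]]
[[397.17011913 236.6425125 ]]
```

View pics/o6.png

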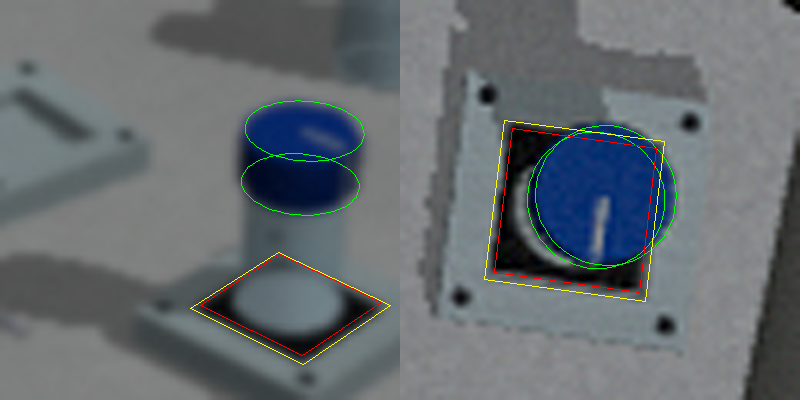

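```bash
python3 - <<'E'
from turn import *
C=NEST+[.0005,.0005]; psi=.2
env.goto(np.r_[C,.22],down(psi)); print(np.round(env.read_joints(),2),env.read_tcp_pos())
print(env.move_linear(np.r_[C,.1125],velocity=.1,guard=8)); F0,M0,t0=st('down')
if env.read_tcp_pos()[2]<.115:
    effector.command_gripper(.05,60); F1,M1,t1=st('closed')
    for k in range(8):
        psi-=.03; step(psi,np.r_[C,.1125]); F,M,t=st(k)
        if abs(M[2])>.45 or abs(t)>.6: break
    P=vision.get_image('side'); cv2.imwrite('pics/s7.png',P['img'])
    cv2.imwrite('pics/c7.png',cv2.resize(P['img'][140:220,330:410],(480,480),interpolation=cv2.INTER_CUBIC))
E
```

```text
[ 0.56  0.41 -0.38  1.74  0.17  1.02  0.32] [ 0.56007331 -0.18096381  0.22009512]
False
down t28.46 psi0.200 z0.1133 F [ 0.3 -0.6  0.2] Mz-0.009 tau7 -0.001 gap0.0850
closed t28.83 psi0.200 z0.1134 F [-2.5 -0.2  5.3] Mz0.007 tau7 -0.004 gap0.0557
0 t29.08 psi0.171 z0.1134 F [-2.9 -0.4  4.8] Mz0.451 tau7 -0.530 gap0.0550
```

View pics/c7.png

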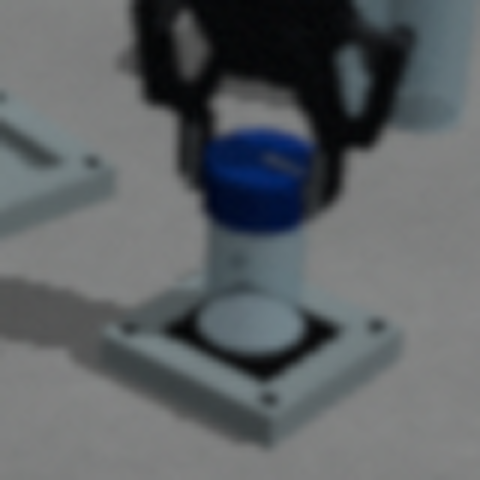

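```bash
python3 - <<'E'
from turn import *
C=NEST+[.0005,.0005]
psi=.14; step(psi,np.r_[C,.1125]); env.hold(.2); F,M,t=st('confirm')
while psi<.43:
    psi+=.02; step(psi,np.r_[C,.1125+PITCH*max(0,psi-.2)])
    m=[]
    for k in range(4): m.append(env.read_moment()); env.hold(.02)
    st(round(psi,2)); print('   M',np.mean(m,0).round(3), env.read_tcp_pos().round(4))
E
```

```text
confirm t29.58 psi0.141 z0.1134 F [-3.8 -0.2  7.1] Mz0.652 tau7 -0.645 gap0.0554
0.16 t29.90 psi0.160 z0.1134 F [-5.5 -0.6  7.1] Mz0.213 tau7 -0.226 gap0.0553
   M [-0.143  1.008  0.223] [ 0.5591 -0.1816  0.1134]
0.18 t30.22 psi0.179 z0.1135 F [-3.4 -0.2  6.5] Mz-0.018 tau7 -0.022 gap0.0553
   M [-0.249  0.823  0.019] [ 0.5595 -0.1819  0.1135]
0.2 t30.53 psi0.199 z0.1135 F [-3.5 -1.3  6.7] Mz0.006 tau7 0.009 gap0.0553
   M [-0.348  0.611 -0.012] [ 0.5598 -0.1821  0.1135]
0.22 t30.85 psi0.219 z0.1135 F [-2.9 -2.   5.6] Mz-0.058 tau7 0.022 gap0.0553
   M [-0.465  0.575 -0.002] [ 0.5599 -0.1822  0.1135]
0.24 t31.17 psi0.239 z0.1135 F [-2.2 -2.1  6.2] Mz-0.067 tau7 0.021 gap0.0553
   M [-0.431  0.591 -0.034] [ 0.5599 -0.1821  0.1135]
0.26 t31.48 psi0.259 z0.1135 F [-3.1 -1.7  6.5] Mz-0.029 tau7 0.021 gap0.0554
   M [-0.425  0.596 -0.008] [ 0.5599 -0.1821  0.1135]
0.28 t31.80 psi0.279 z0.1135 F [-3.4 -0.6  6. ] Mz-0.034 tau7 0.020 gap0.0557
   M [-0.398  0.598 -0.019] [ 0.5599 -0.1821  0.1135]
0.3 t32.12 psi0.299 z0.1135 F [-3.3 -2.8  6.5] Mz-0.038 tau7 0.019 gap0.0553
   M [-0.408  0.576
[... 254 characters left out ...]
32  0.602 -0.001] [ 0.5599 -0.1821  0.1135]
0.36 t33.07 psi0.359 z0.1136 F [-3.  -1.   5.9] Mz0.022 tau7 0.017 gap0.0556
   M [-0.37   0.604 -0.002] [ 0.5598 -0.1821  0.1136]
0.38 t33.38 psi0.379 z0.1136 F [-2.2 -2.1  5.4] Mz-0.033 tau7 0.016 gap0.0554
   M [-0.39   0.636 -0.024] [ 0.5599 -0.1821  0.1136]
0.4 t33.70 psi0.399 z0.1136 F [-3.2 -1.8  7.5] Mz-0.044 tau7 0.015 gap0.0555
   M [-0.399  0.655 -0.009] [ 0.5598 -0.1821  0.1136]
0.42 t34.02 psi0.419 z0.1136 F [-3.5 -1.4  6.7] Mz-0.027 tau7 0.015 gap0.0552
   M [-0.381  0.627 -0.001] [ 0.5598 -0.1821  0.1136]
0.44 t34.33 psi0.439 z0.1136 F [-2.7 -2.1  5.7] Mz0.036 tau7 0.014 gap0.0555
   M [-0.37   0.639 -0.003] [ 0.5598 -0.1821  0.1136]
```

```bash
python3 - <<'E'
from turn import *
P=vision.get_image('side'); cv2.imwrite('pics/s8.png',P['img']); T=vision.get_image('top'); cv2.imwrite('pics/t8.png',T['img'])
a=cv2.imread('pics/s7.png'); b=P['img']
f=lambda i:cv2.convertScaleAbs(cv2.resize(i[182:212,346:394],(480,300),interpolation=cv2.INTER_CUBIC),alpha=1.5)
g=cv2.convertScaleAbs(cv2.resize(T['img'][205:265,365:425],(300,300),interpolation=cv2.INTER_CUBIC),alpha=1.3)
o=np.zeros((600,790,3),np.uint8); o[:300,:480]=f(a); o[300:,:480]=f(b); o[:300,485:785]=g
cv2.imwrite('pics/c8.png',o)
E
```

View pics/c8.png

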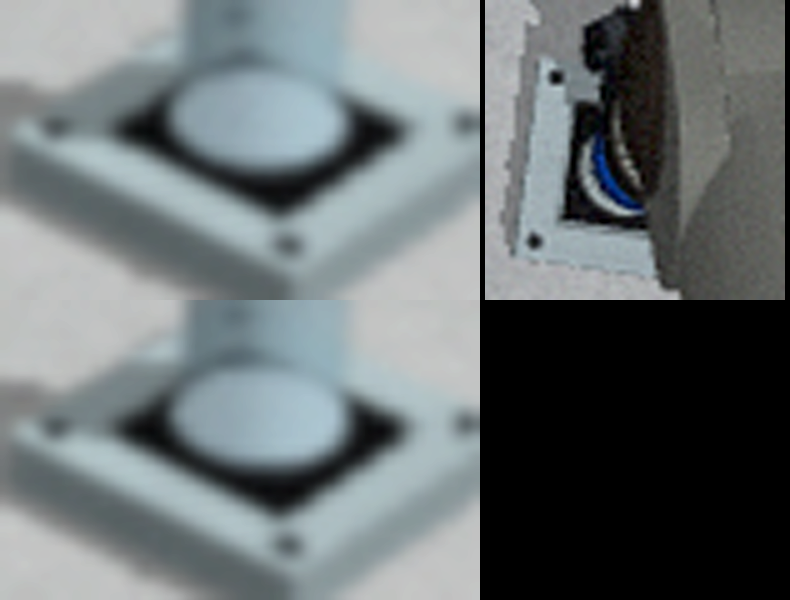

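```bash
python3 - <<'E'
from turn import *
C=NEST+[.0005,.0005]
psi=.44
while psi<1.77-1e-6:
    psi=min(psi+.2,1.77); step(psi,np.r_[C,.1125+PITCH*(psi-.2)]); st(round(psi,2))
env.hold(.4); st('end'); print(np.round(env.read_joints(),2),env.read_moment())
P=vision.get_image('side'); cv2.imwrite('pics/s9.png',P['img'])
cv2.imwrite('pics/c9.png',cv2.convertScaleAbs(cv2.resize(P['img'][135:215,330:410],(560,560),interpolation=cv2.INTER_CUBIC),alpha=1.4))
E
```

```text
0.64 t34.72 psi0.640 z0.1137 F [-4.1 -1.4  7.3] Mz0.083 tau7 0.197 gap0.0555
0.84 t35.00 psi0.840 z0.1139 F [-4.  -1.2  7.3] Mz0.062 tau7 0.198 gap0.0554
1.04 t35.28 psi1.040 z0.1140 F [-3.7 -1.   7.8] Mz0.055 tau7 0.199 gap0.0552
1.24 t35.57 psi1.240 z0.1142 F [-4.7 -1.3  9.1] Mz0.081 tau7 0.200 gap0.0554
1.44 t35.85 psi1.440 z0.1143 F [-3.9 -0.7 10.4] Mz0.110 tau7 0.200 gap0.0553
1.64 t36.13 psi1.640 z0.1144 F [-5.1 -1.4  8.9] Mz0.106 tau7 0.201 gap0.0555
1.77 t36.38 psi1.770 z0.1145 F [-4.8 -0.7  9.8] Mz0.086 tau7 0.184 gap0.0556
end t36.78 psi1.769 z0.1145 F [-6.  -0.8  9.8] Mz0.074 tau7 -0.066 gap0.0552
[ 0.8   0.63 -0.71  1.81  0.52  0.9   1.62] [-0.02268128  1.28243832  0.07372419]
```

View pics/c9.png

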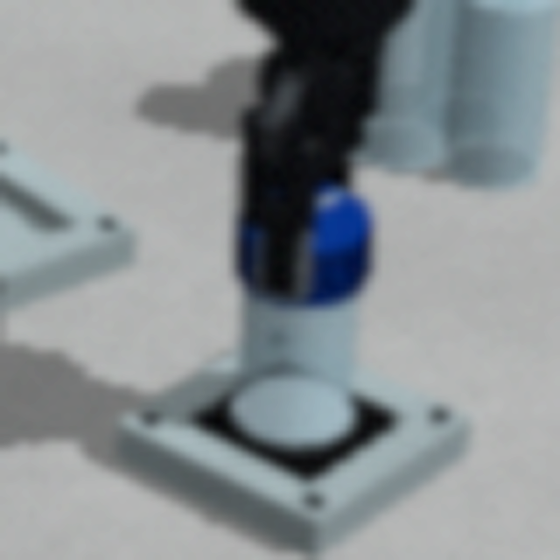

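```bash
python3 - <<'E'
from h import *
f=lambda i:cv2.convertScaleAbs(cv2.resize(i[162:212,342:398],(560//2*1,250),interpolation=cv2.INTER_CUBIC),alpha=1.5)
A=[cv2.imread('pics/s%d.png'%k) for k in (6,8,9)]
cv2.imwrite('pics/c10.png',np.vstack([np.hstack([cv2.convertScaleAbs(cv2.resize(i[162:212,346:394],(260,271),interpolation=cv2.INTER_CUBIC),alpha=1.5) for i in A])]))
g=[cv2.cvtColor(i,cv2.COLOR_BGR2GRAY).astype(np.float32) for i in A]
for nm,(y0,y1,x0,x1) in (('ellipse+foot',(183,203,356,386)),('tube',(175,190,362,385)),('nest',(196,214,346,396))):
    for k in (1,2):
        a=g[0][y0:y1,x0:x1].copy();b=g[k][y0:y1,x0:x1].copy(); 
        print(nm,k,cv2.phaseCorrelate(a-a.mean(),b-b.mean(),cv2.createHanningWindow((x1-x0,y1-y0),cv2.CV_32F)))
E
```

```text
ellipse+foot 1 ((0.31432796199045576, -0.2931451708063637), 0.969847297668457)
ellipse+foot 2 ((0.14284731235175663, 0.05722281614520064), 0.9350891184806823)
tube 1 ((-0.017462726991555044, -0.017434262547494583), 0.994488783677419)
tube 2 ((0.12681052012197114, 0.29694893052558413), 1.1643206040064493)
nest 1 ((-0.07676158592255078, -0.11903839394455495), 0.9000998195012411)
nest 2 ((-0.122667535302309, -0.014697595678741848), 0.9232176878717211)
```

View pics/c10.png

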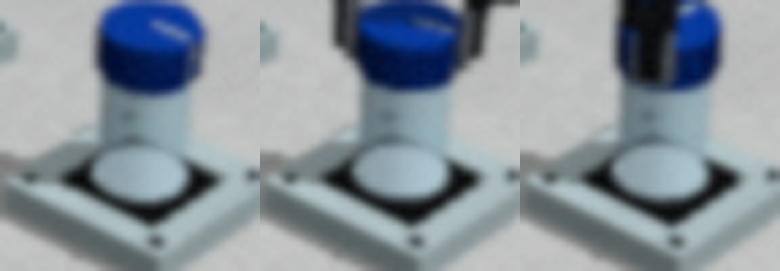

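```bash
python3 - <<'E'
from turn import *
o=[]
for k,zt in ((6,.122),(7,.122),(9,.123)):
    i=cv2.imread(f'pics/s{k}.png'); w=i.astype(float)[...,2].copy()  # red channel: white line vs blue
    v,u=np.mgrid[0:400,0:640]; Rm,t=cam('side'); c=-Rm.T@t
    d=np.stack([(u-K['side'][0,2])/K['side'][0,0],(v-K['side'][1,2])/K['side'][1,1],np.ones_like(u)],-1)@Rm; s=(zt-c[2])/d[...,2]
    X=c[0]+d[...,0]*s-.5603; Y=c[1]+d[...,1]*s+.1808; r=np.hypot(X,Y)
    m=(r<.025)&(r>.004)&(w>45)&(i[...,0]>90)
    W=w[m]-40; print(k,m.sum(),'angle',np.arctan2((W*Y[m]).sum(),(W*X[m]).sum()), np.c_[X[m]*1e3,Y[m]*1e3].round(0).tolist()[:14])
    o.append(cv2.convertScaleAbs(cv2.resize(i[150:185,355:395],(400,350),interpolation=cv2.INTER_CUBIC)[:, :266],alpha=1.5) if 0 else cv2.convertScaleAbs(cv2.resize(i[152:184,358:390],(264,264),interpolation=cv2.INTER_CUBIC),alpha=1.5))
cv2.imwrite('pics/c11.png',np.hstack(o)); st()
E
```

```text
6 12 angle -2.3464529988163063 [[22.0, -11.0], [7.0, -22.0], [5.0, -23.0], [24.0, -3.0], [-13.0, -21.0], [-4.0, -1.0], [-9.0, 3.0], [-12.0, 1.0], [-14.0, -1.0], [-17.0, 5.0], [-19.0, 3.0], [-22.0, 1.0]]
7 0 angle 0.0 []
9 5 angle -1.8340813098959898 [[1.0, -23.0], [1.0, -16.0], [-1.0, -18.0], [-2.0, -11.0], [-19.0, -16.0]]
 t36.83 psi1.769 z0.1145 F [-6.5 -1.7 11. ] Mz0.071 tau7 -0.066 gap0.0554
```

View pics/c11.png

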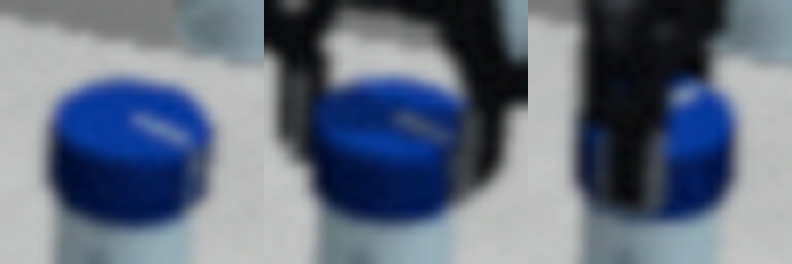

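```bash
python3 - <<'E'
from h import *
a=cv2.imread('pics/side0.png');b=cv2.imread('pics/s9.png')
for n,(x0,y0,x1,y1) in dict(tape=(218,305,268,355),spare=(264,208,286,230),scriber=(286,174,330,202),cluster=(380,120,410,162)).items():
    print(n,np.abs(a[y0:y1,x0:x1].astype(float)-b[y0:y1,x0:x1]).mean())
cv2.imwrite('pics/c12.png',np.hstack([a[100:360,210:420],b[100:360,210:420]]))
E
```

```text
tape 0.7477333333333334
spare 5.556473829201102
scriber 18.249458874458874
cluster 19.353703703703705
```

View pics/c12.png

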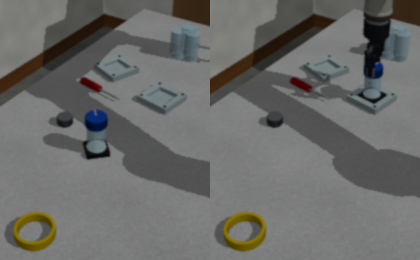

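The bystanders are where they started; only the shadows differ. The tape is at (35,230), the spare cap at (64,119) and the scriber at (90,84) in both crops. I am handing the job in.

```bash
python3 - <<'E'
from turn import *
st(); print(finish_job())
E
```

```text
t36.83 psi1.769 z0.1145 F [-6.5 -1.7 11. ] Mz0.071 tau7 -0.066 gap0.0554Traceback (most recent call last):
  File "<stdin>", line 2, in <module>
NameError: name 'finish_job' is not defined
```

```bash
python3 -c "
from rig import finish_job
print(finish_job())"
```

```text
the job is handed in; nothing more can be done
None
```

I handed the job in at about 37 s. The canister is seated in the nest nearest the robot. Its cap was screwed down to the stop and backed off a quarter turn, and the gripper still holds it.

**What went wrong:** On the first screw-down I tested the moment with the wrong sign. The arm kept turning about 0.9 rad past the stop, the cap slipped out of the fingers and the canister leaned over in the pocket. I moved the fingers clear and it settled back upright and seated; pictures from both cameras matched the expected outline. I then gripped the cap again.

**Last checks:**
- **Bottomed out:** after gripping again, turning the cap a further 0.03 rad clockwise raised the moment to 0.45 N m, and a further 0.03 rad to 0.65 N m.
- **Quarter turn:** by the wrist angle the cap came back 1.57 to 1.59 rad from the stop. The white index line, only roughly readable in the picture, gave about 1.66 ± 0.1 rad. Play of the foot in the pocket and slip in the grip leave a few hundredths of a rad of uncertainty.
- **Foot:** it moved less than about 1 mm in the side view from the freely standing picture to the end. The arm presses down with about 10 N, and a bending moment of about 1.3 N m remains on the tool. I left that alone because the canister stayed upright.
- **Grip:** the finger gap is 55 mm on the cap at 60 N, and the wrist angle was steady over the last 0.4 s.
- **Bystanders:** by eye, the tape, spare cap and scriber have not moved. The arm partly hides the cluster in the last view, but what shows of it has not moved.

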